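# Brace the honey pot and twist off its tight cap

### The job

The honey pot stands loose in the jar brace on the counter and its cap is on tight. Fit the square-bored T-handle from the lazy susan fully down onto the brace's square spindle and turn it clockwise, nearly to its stop, so that the jaws grip the pot; leave the handle there. Then unscrew the cap counter-clockwise without the pot turning with it, stop turning as soon as the threads let go, lift the cap straight up and finish while still holding it level, just above the pot's mouth and clear of it; do not put the cap down or let go of it, and leave the other things standing where they are.

Things in the scene. Friction and masses are not known exactly. Their poses are not given: they have to be found in the camera images.
- knob: T-handle, 110 g, upright on the lazy susan (its top 30 mm up). Origin: centre of underside, z up. Steel hub 34 x 34 x 20 mm; square bore 18.5 mm wide along body x and y, 20 mm deep, open below; fits the spindle in any of 4 quarter turns. Blue grip bar 64 mm along x, 16 mm thick along y, 20 to 50 mm above origin: hold across the 16 mm, about 42 mm up, so that fingertips clear the hub.
- spindle_top (a point): centre of the top face of the brace's upright steel spindle, 64 mm above the counter; z up, x and y along the sides of the square; turns with it. 16 mm square, 16 mm tall on a brass flange 50 mm across. With the T-handle fully down its underside lies on the flange, 16 mm below this point. About 125 mm from the pot's axis.
- spindle (a joint): angle of the spindle (rad): starts at 0 to 0.2, grows when turned clockwise seen from above, hard stop at 1.4. It moves the sprung jaw 10 mm per rad towards the pot; the pot is gripped firmly (about 20 N) above 1.15. Takes up to about 0.6 N m; it stays where it is left.
- pot: honey pot, yellow glaze with a white band, 450 g, loose in the brace, 12 mm above the counter; origin: centre of underside, z up. Body 72 mm across up to 68 mm above origin, neck 38 mm across (51 over its ledges), rim at 105 mm, on it a sprung rubber seal that rises to 116 mm when the cap is off. Closing the brace slides it up to 5 mm against the fixed V jaw. Unbraced it turns with the cap.
- pot_mark (a point): red mark on the pot's side, on the pot's +x, 36 mm out from its axis, 58 mm above its underside (a red stroke on the shoulder above it too).
- cap: dark wooden screw cap, 60 mm across, 28 mm tall, 60 g; origin: centre of its lower edge, z up; on the pot 88 mm above the pot's origin. Grip across the diameter 16 to 22 mm above origin. Unscrews counter-clockwise seen from above, without rising, against 0.2 to 0.6 N m; then the sprung seal (24 N) pops it up by at most 4 mm and it lifts straight off once its lower edge passes the pot's rim.
- cap_mark (a point): outer end of the red line on the cap's top, on the cap's +x, 30 mm out from its axis, 28 mm above its lower edge. It starts 0 to 0.2 rad counter-clockwise of the pot's +x (red mark); the threads let go about 1.05 rad (60 deg) counter-clockwise of it; at 2.4 rad the next thread blocks.
- spice_jar: empty glass spice jar, 48 mm across, 70 mm tall, on the lazy susan (300 mm across, turns stiffly if pushed sideways); bystander. Origin under its centre.
- grater: steel nutmeg grater, 42 x 32 mm, 72 mm tall with a black end, on the lazy susan; bystander. Origin under its centre.
- peg: green plastic peg, 55 mm tall, on the lazy susan; bystander. Origin under its centre.
- salt_bowl: blue salt bowl, 84 mm across, 45 mm tall, on the counter; bystander. Origin under its centre.
- oil_bottle: green glass bottle, 60 mm across, 190 mm tall, on the counter; bystander. Origin under its centre.
- mug: white mug, 80 mm across, 90 mm tall, on the counter; bystander. Origin under its centre.
Not all that is in view belongs to the job. Leave any orange look-alike of the cap alone.

How it is judged:
On the way, in this order (a step that is already met when the one before it is completed fails the run):
1. the T-handle sits fully down on the square spindle (horizontal distance between knob and spindle_top below 0.005 m and z of knob in the frame of spindle_top below -0.012 m and angle between knob's own z axis and vertical below 0.12 rad), for 0.2 s.
2. the spindle is turned until the jaws grip the pot (all of step 1 and value of joint spindle above 1.12 rad), for 0.2 s.
3. with the pot braced, the cap is turned until its threads let go (value of joint spindle above 1.12 rad and x of cap_mark in the frame of pot below 0.0175 m), for 0.1 s.
At the end, for the whole second after the job is handed in: Cap held in the fingers (over 2 N), still, level within 0.2 rad, off the pot, lower edge 3 to 60 mm above its rim, within 20 mm of its axis, under 120 deg from its mark; pot upright, its mark moved under 20 mm; handle fully down on the spindle, which reads over 1.12 rad (all of step 2 and contact force between the fingers and cap above 2 N and contact force between cap and pot below 0.1 N and z of cap in the frame of pot between 0.108 and 0.165 m and horizontal distance between cap and pot below 0.02 m and angle between cap's own z axis and vertical below 0.2 rad and linear speed of cap below 0.03 m/s and angle between pot's own z axis and vertical below 0.1 rad and distance of pot_mark from where it was at the start of the episode below 0.02 m and x of cap_mark in the frame of pot above -0.015 m); the arm keeps its last pose, push and grip.
It fails at once if the pot turns with the cap or is dragged (its mark moves more than 30 mm) (distance of pot_mark from where it was at the start of the episode above 0.03 m).
It fails at once if the cap is screwed on far past the point where the threads let go (more than about 120 deg from the pot's mark) (x of cap_mark in the frame of pot below -0.015 m).
It fails at once if a bystander is knocked over or pushed more than 60 mm (distance of any of spice_jar, grater, peg, salt_bowl, oil_bottle, mug from where it was at the start of the episode above 0.06 m or angle between any of spice_jar, grater, peg, salt_bowl, oil_bottle, mug's own z axis and vertical above 0.5 rad).
It also fails if it takes over 54 s, if anything falls off the work surface, if the arm or the gripper's body presses on something with over 40 N, if the wrist force passes 120 N, or if a joint passes its speed limit or range.

### The arm

A 6-joint arm with a two-finger parallel gripper is mounted at the origin on the work surface. World frame = base frame: x ahead of the robot, y to its left, z up, the work surface at z = 0. Lengths are in m, angles in rad, forces in N, time in s.
With the tool pointing down it reaches from about 0.375 to 0.9 m from the base axis. Payload 3.1 kg.
Tool frame: the origin (TCP) lies midway between the tips of the shut fingers; the grasp point (between the pads) lies 19 mm behind it; z points along the fingers, y is the direction in which the jaws open and shut (so a half turn about z gives the same grasp; the last joint's range is limited). The gripper opens to 87 mm and grips with 3 to 60 N. Pads are 19 mm wide; open, the fingers measure 117 mm over their backs; the gripper's body (75 mm by 190 mm) begins 51 mm behind the grasp point.
Start: joints at [1.121, 0.527, 1.433, -0, 1.181, -0.178], TCP at [0.167, 0.602, 0.223] pointing down, gripper open.
Joint ranges: [-3.08, 3.08], [-0.75, 2.2], [0.22, 2.44], [-1.43, 4.57], [0, 2.65], [-2.85, 2.85]. Speed limits (rad/s): [2.79, 2.79, 3.14, 3.14, 3.14, 3.14].

### API

Orientations are given as a unit quaternion [x, y, z, w].
In Python, from rig import robot gives the robot as it stands.
- The arm moves only by the tool move_arm, never from a script. Its argument "rows" is one flat list of numbers, 7 for each row, row after row: the shift along the world's x, y, z in mm, then the turn, a rotation vector about the world's x, y, z in rad, then the closure, from 0 (fully open) to 1 (shut). A call has 1 to 12 rows; each row shifts and turns the commanded pose from where the row before left it; what a row does not reach is not made up. A row lasts 1/10 s, in which the tool goes at most 50 mm and 8.59 degrees, less where a joint would pass 70% of its speed; a pose out of reach is approached as far as the arm can. A call with a gripper value outside its range is refused whole. The fingers move at their own pace and stop on an object; "grip_force" is the grip in N (left out, the last holds). Time passes only in rows, so rows that do not move let the fingers close. It gives the time, the measured TCP pose, the force and the opening at its end, in the units of the state.
- robot.get_obs(): the state, without advancing time (a new reading comes with each control period).
- robot.camera(name): name is "scene" or "top" or "wrist"; returns a dict with "color" (400x640x3 uint8, red, green, blue), "z_map" (400x640 float32, m along the optical axis (not along the pixel's ray), 0 where there is no reading), "camera_matrix" (3x3 intrinsics, pixels), "distortion" ([k1, k2, p1, p2, k3] as OpenCV has them; the pictures are not rectified), "R" (3x3) and "t" (3): a world point X has camera coordinates R X + t; the wrist camera has in their place "tool_from_camera" (4x4, takes a point from camera to tool coordinates, whose origin is the TCP and whose axes are the flange's). Camera axes: x right, y down, z forward; pixel columns grow to the right and rows downward; lengths in m; the calibration is good to about 2 mm. A picture is of the moment at which its call begins: read the wrist's pose just before it.
- robot.hand_in(): hands the job in, once; it reports no verdict.
Trained networks look in the newest picture that a camera, given by its name, has taken for a name from the list of things; names that differ only in an ending like _2 or _b are one class to them, and where a whole thing is asked for, a point or a joint stands for the part that bears it (a point fixed in the world has none). Each returns a list of dicts, best first, with "conf" (0 to 1); they miss things now and then, are a little off and sometimes report something else, mostly with a low value. They report only what shows in the picture. A call takes as long as a camera call. They do not tell look-alikes from the thing itself.
- robot.search_frame(camera, thing): "at" ([column, row] in pixels, amid what is visible of it).
- robot.spot_point(camera, thing): "at" ([column, row] in pixels: a listed point, or the origin of a listed thing).
The state is a dict: "time": time; "q": joint angles; "joint_velocities": joint speeds; "joint_torque": joint torques, N m; "position": TCP position; "tool_rot": TCP orientation; "ft_force": force on the tool from outside, world axes, zero at the start; "moment": the same for the moment, N m; "grip_width": finger opening in m.
Only numpy, scipy, OpenCV 4.12 (cv2) and the standard library are available. Lean on these libraries where they do the work, as an engineer would, in place of code of your own. Each camera call takes 0.05 s, during which the arm holds its last target.

## Working session

There is one attempt and no reset: what is moved stays moved. The work goes in short steps, Python scripts to look and compute and a tool call to move; the robot and the scene stay as the last step left them, time stands still between calls to the robot, and variables do not carry over. Pictures are saved under pics/ and viewed, and the job is handed in when it is done.

Besides the shell and the picture viewer there is one more tool, called as name(argument=value, ...) on one line, values as JSON. move_arm: Moves the arm, as the interface text tells. Its arguments: {"type":"object","properties":{"rows":{"type":"array","items":{"type":"number"}},"grip_force":{"type":"number"}},"required":["rows"]}

```bash
ls; mkdir -p pics
cat > h.py <<'E'
import numpy as np, cv2
from rig import robot
from scipy.spatial.transform import Rotation as Rn
def save(c,name): cv2.imwrite('pics/'+name, c['color'][:,:,::-1])
def pose():
    o=robot.get_obs(); return np.array(o['position']), Rn.from_quat(o['tool_rot'])
def cam(name):
    p,r=pose(); c=robot.camera(name)
    if 'R' not in c:
        T=np.array(c['tool_from_camera']); M=r.as_matrix()
        Rwc=M@T[:3,:3]; twc=M@T[:3,3]+p
        c['Rwc']=Rwc; c['twc']=twc
    else:
        R=np.array(c['R']); c['Rwc']=R.T; c['twc']=-R.T@np.array(c['t'])
    return c
def ray(c,uv):
    u=cv2.undistortPoints(np.array([[uv]],float),np.array(c['camera_matrix']),np.array(c['distortion']))[0,0]
    return c['Rwc']@np.array([u[0],u[1],1.])
def at_z(c,uv,z):
    d=ray(c,uv); return c['twc']+d*(z-c['twc'][2])/d[2]
def at_depth(c,uv):
    z=c['z_map'][int(round(uv[1])),int(round(uv[0]))]; return c['twc']+ray(c,uv)*z
def proj(c,X):
    R=c['Rwc'].T; t=-R@c['twc']
    return cv2.projectPoints(np.array(X,float).reshape(-1,1,3),cv2.Rodrigues(R)[0],t,np.array(c['camera_matrix']),np.array(c['distortion']))[0].reshape(-1,2)
E
python3 - <<'E'
from h import *
np.set_printoptions(precision=4,suppress=True)
print(robot.get_obs())
for n in ['scene','top']:
    c=cam(n); save(c,n+'0.png'); print(n,c['twc'],c['camera_matrix'][0][0])
    for t in ['knob','spindle_top','pot','pot_mark','cap','cap_mark','spice_jar','grater','peg','salt_bowl','oil_bottle','mug']:
        for k in robot.spot_point(n,t)[:3]:
            print(t,np.array(k['at']),round(k['conf'],2), at_depth(c,k['at']) )
E
```

```text
pics
{'time': 0.0, 'q': array([ 1.1215,  0.5284,  1.434 ,  0.    ,  1.1814, -0.1785]), 'joint_velocities': array([ 0.0001, -0.0009,  0.0015, -0.0026,  0.0003, -0.0007]), 'joint_torque': array([ -0.0004, -44.0045, -17.6596,   0.0634,   0.0583,  -0.0001]), 'position': array([0.1668, 0.6015, 0.2216]), 'tool_rot': array([ 0.135 ,  0.9908, -0.001 , -0.0003]), 'ft_force': array([0.1683, 0.0009, 0.9666]), 'moment': array([-0.0142, -0.026 , -0.01  ]), 'grip_width': 0.08666986552051027}
scene [1.2949 0.8217 1.051 ] 489.14228653019876
knob [269.3 163.4] 0.83 [ 0.5821 -0.2675  0.0451]
spindle_top [348.2 216.2] 0.51 [0.5682 0.1026 0.0647]
pot [381.7 244.3] 0.69 [0.5671 0.2381 0.0559]
pot [269.3 164.4] 0.41 [ 0.5847 -0.2641  0.0442]
pot_mark [371.9 239. ] 0.64 [0.5477 0.1841 0.0202]
pot_mark [348.3 215.4] 0.3 [0.5624 0.0971 0.0602]
cap [435.4 271.3] 0.67 [0.5091 0.3878 0.0307]
cap [386.9 223.5] 0.61 [0.5529 0.235  0.1255]
cap_mark [445.3 264.8] 0.94 [0.47   0.3906 0.0302]
cap_mark [375.5 220.3] 0.7 [ 0.4678  0.122  -0.0014]
spice_jar [304.5 148.2] 0.71 [ 0.4531 -0.2395  0.0623]
spice_jar [373.4 2
[... 331 characters left out ...]
knob [454.6 227.8] 0.59 [ 0.5733 -0.2701  0.0551]
spindle_top [293.5 229. ] 0.84 [0.5647 0.0962 0.0608]
pot [244.  243.2] 0.68 [0.5256 0.1964 0.1266]
pot_mark [247.5 227.2] 0.74 [0.5728 0.2047 0.0107]
cap [174.2 259.1] 0.83 [0.4944 0.3692 0.0231]
cap [235.3 240.8] 0.68 [0.5303 0.2149 0.1249]
cap_mark [236.5 226.2] 0.96 [0.5608 0.2135 0.1263]
cap_mark [167.1 274.2] 0.64 [0.4599 0.3897 0.0028]
spice_jar [447. 286.] 0.8 [ 0.4416 -0.2414  0.0816]
grater [396.6 222.2] 0.66 [ 0.5784 -0.1275  0.0998]
peg [390.5 278.3] 0.6 [ 0.458  -0.1158  0.0847]
salt_bowl [291.6 160.5] 0.98 [0.7369 0.1064 0.0015]
oil_bottle [353.4 145.2] 0.96 [ 0.7492 -0.0333  0.1   ]
mug [193.2 173.5] 0.71 [0.7004 0.3416 0.0024]
```

View pics/scene0.png

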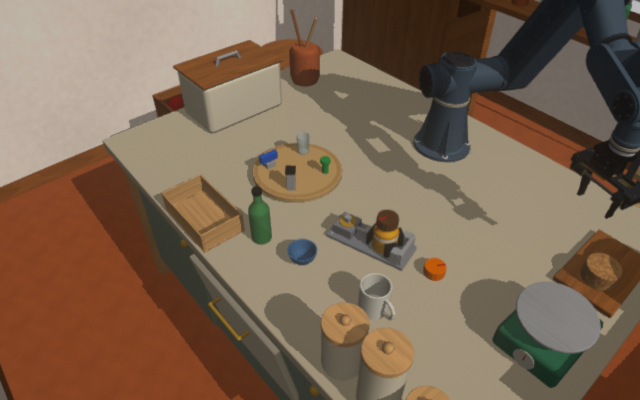

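View pics/top0.png

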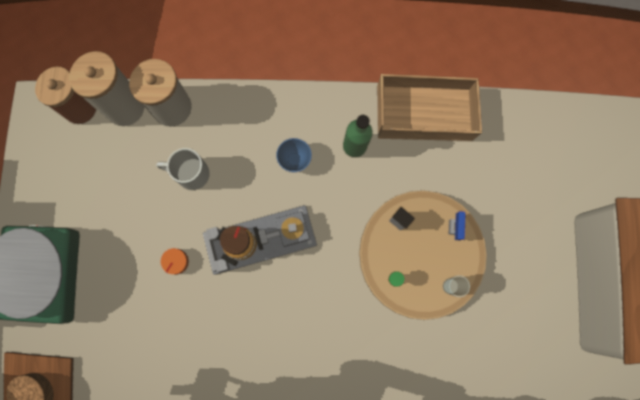

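Run:
```python
import cv2
a=cv2.imread('pics/top0.png')
x=a[195:275,190:330]; y=a[195:310,360:500]
cv2.imwrite('pics/t1.png',cv2.resize(x,None,fx=5.5,fy=5.5,interpolation=cv2.INTER_CUBIC))
cv2.imwrite('pics/t2.png',cv2.resize(y,None,fx=5,fy=5,interpolation=cv2.INTER_CUBIC))
```

```text
(no output)
```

View pics/t1.png

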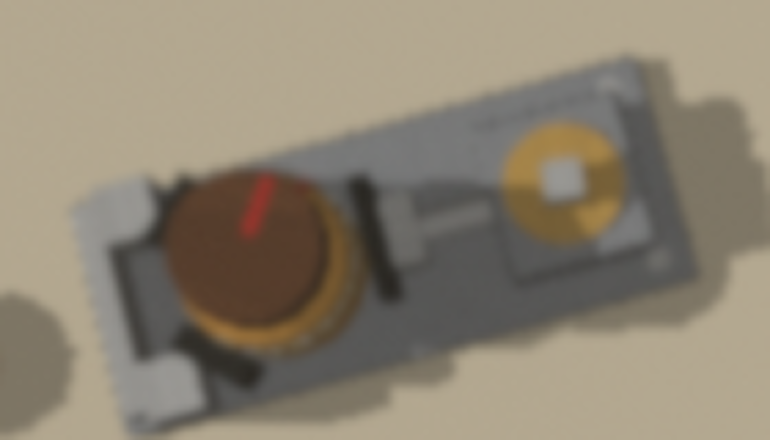

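View pics/t2.png

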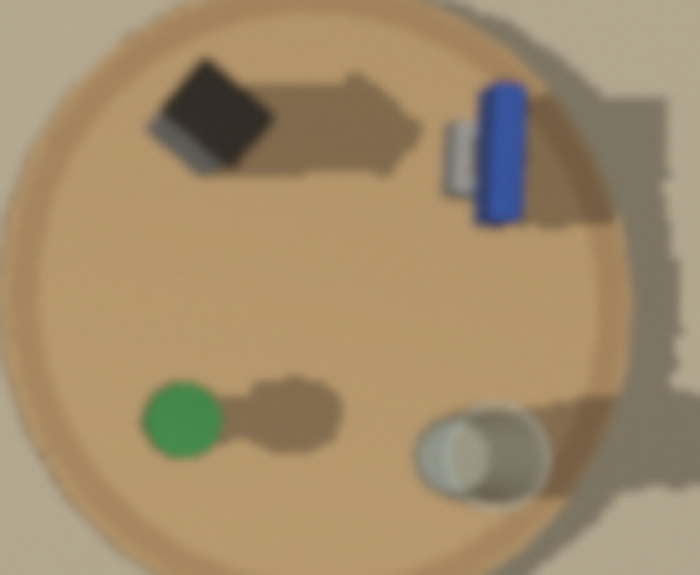

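Run:
```python
from h import *
np.set_printoptions(precision=4,suppress=True)
c=cam('top')
f=lambda uv,s,o:(np.array(uv)/s+np.array(o))
T1=lambda uv:f(uv,5.5,(190,195)); T2=lambda uv:f(uv,5,(360,195))
print('bar c',at_z(c,T2((502,152)),.08),'ends',at_z(c,T2((506,84)),.08),at_z(c,T2((497,224)),.08))
print('spindle',at_z(c,T1((563,180)),.064),'sq edge L',at_z(c,T1((540,162)),.064),at_z(c,T1((545,201)),.064))
print('cap',at_z(c,T1((247,249)),.128),'mark',at_z(c,T1((266,177)),.128),at_z(c,T1((250,236)),.128))
print('stem', at_z(c,T1((420,228)),.05),at_z(c,T1((490,210)),.05))
# depth masks
s=c['z_map']; print(s[225,460],s[228,292],s[240,235])
p,r=pose(); print(r.as_matrix())
```

```text
bar c [ 0.5758 -0.276   0.08  ] ends [ 0.6066 -0.279   0.08  ] [ 0.5435 -0.2726  0.08  ]
spindle [0.5672 0.0987 0.064 ] sq edge L [0.5743 0.1081 0.064 ] [0.5585 0.1057 0.064 ]
cap [0.5311 0.2153 0.128 ] mark [0.5586 0.2092 0.128 ] [0.5361 0.2144 0.128 ]
stem [0.5481 0.1568 0.05  ] [0.556  0.1286 0.05  ]
1.084485 1.08222 1.0107814
[[-0.9636  0.2675  0.    ]
 [ 0.2675  0.9636  0.    ]
 [-0.      0.     -1.    ]]
```

move_arm(rows=[10, -18, 2, 0, 0, 0, 0, 21, -38, 2, 0, 0, 0, 0, 22, -40, 2, 0, 0, 0, 0, 22, -40, 2, 0, 0, 0, 0, 22, -40, 2, 0, 0, 0, 0, 22, -40, 2, 0, 0, 0, 0, 22, -40, 2, 0, 0, 0, 0, 22, -40, 2, 0, 0, 0, 0, 22, -40, 2, 0, 0, 0, 0, 22, -40, 2, 0, 0, 0.02, 0, 22, -40, 2, 0, 0, 0.02, 0, 22, -40, 2, 0, 0, 0.02, 0])

```text
time: 2.55
position: [0.4189, 0.1445, 0.247]
tool_rot: [0.105, 0.994, 0.0, 0.001]
ft_force: [0.9, 0.6, -0.2]
grip_width: 0.0871
```

move_arm(rows=[16, -40, 0, 0, 0, 0.02, 0, 16, -40, 0, 0, 0, 0.02, 0, 16, -40, 0, 0, 0, 0.02, 0, 16, -40, -5, 0, 0, 0.02, 0, 16, -40, -5, 0, 0, 0.02, 0, 16, -40, -10, 0, 0, 0.01, 0, 16, -40, -10, 0, 0, 0, 0, 16, -40, -10, 0, 0, 0, 0, 16, -40, -10, 0, 0, 0, 0, 10, -40, -10, 0, 0, 0, 0, 4, -15, -5, 0, 0, 0, 0, 0, 0, 0, 0, 0, 0, 0])

```text
time: 3.75
position: [0.5759, -0.2707, 0.1804]
tool_rot: [0.052, 0.999, 0.0, -0.0]
ft_force: [0.4, 1.1, -0.0]
grip_width: 0.0873
```

Run:
```python
from h import *
np.set_printoptions(precision=4,suppress=True)
c=cam('wrist'); save(c,'w1.png'); p,r=pose(); print(p,r.as_rotvec(),np.degrees(np.arctan2(*r.as_matrix()[[1,0],1])))
print(robot.get_obs()['q'],robot.get_obs()['time'], c['twc'],c['Rwc'])
for k in robot.spot_point('wrist','knob')[:2]: print(k, at_z(c,k['at'],.03))
print(proj(c,[[.576,-.276,.08],[.6066,-.279,.08],[.5435,-.2726,.08]]))
```

```text
[ 0.5755 -0.2686  0.1809] [-0.1606 -3.136  -0.0026] 84.13785921994655
[-0.6127  0.5885  1.445   0.0007  1.1103 -2.0815] 3.8 [ 0.4923 -0.262   0.3438] [[ 0.1036  0.949   0.2977]
 [ 0.9946 -0.0991 -0.0302]
 [ 0.0008  0.2993 -0.9542]]
{'at': [313.9, 187.4], 'conf': 0.81} [ 0.5774 -0.2757  0.03  ]
{'at': [455.1, 56.1], 'conf': 0.3} [ 0.4595 -0.1244  0.03  ]
[[312.7061 200.2523]
 [313.0935 230.7301]
 [312.5085 165.5576]]
```

View pics/w1.png

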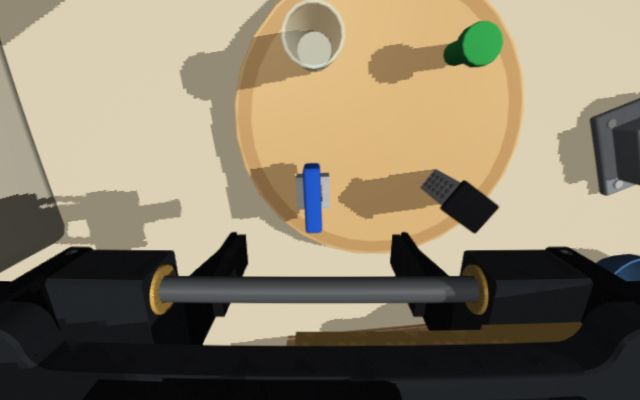

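move_arm(rows=[1, -7, -20, 0, 0, 0, 0, 0, 0, -35, 0, 0, 0, 0, 0, 0, -35, 0, 0, 0, 0, 0, 0, -25, 0, 0, 0, 0, 0, 0, -12, 0, 0, 0, 0, 0, 0, 0, 0, 0, 0, 0], grip_force=30)

```text
time: 4.45
position: [0.5762, -0.2735, 0.0536]
tool_rot: [0.05, 0.999, 0.001, -0.002]
ft_force: [-0.3, -0.2, -1.1]
grip_width: 0.0868
```

Run:
```python
from h import *
np.set_printoptions(precision=4,suppress=True)
c=cam('wrist'); save(c,'w2.png'); p,r=pose(); print(p,np.degrees(np.arctan2(*r.as_matrix()[[1,0],1])))
```

```text
[ 0.5772 -0.2745  0.055 ] 84.30066772071535
```

View pics/w2.png

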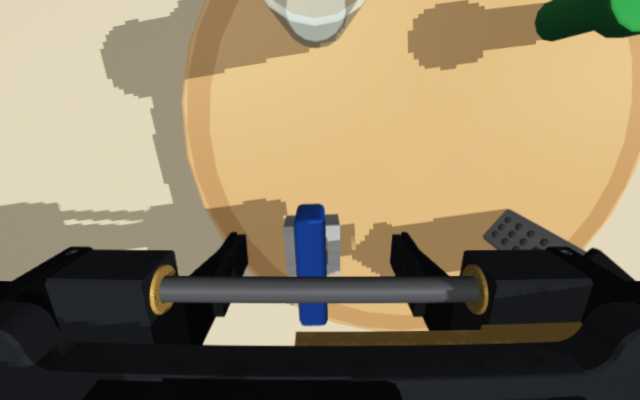

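move_arm(rows=[0, -2, 0, 0, 0, 0, 0.3, 0, 0, 0, 0, 0, 0, 0.6, 0, 0, 0, 0, 0, 0, 0.9, 0, 0, 0, 0, 0, 0, 1, 0, 0, 0, 0, 0, 0, 1, 0, 0, 0, 0, 0, 0, 1], grip_force=30)

```text
time: 5.1
position: [0.5771, -0.2779, 0.0547]
tool_rot: [0.05, 0.999, -0.0, 0.0]
ft_force: [0.5, 0.2, 0.1]
grip_width: 0.047
```

move_arm(rows=[0, 0, 0, 0, 0, 0, 1, 0, 0, 0, 0, 0, 0, 1, 0, 0, 10, 0, 0, 0, 1, 0, 0, 25, 0, 0, 0, 1, 0, 0, 35, 0, 0, 0, 1, 0, 0, 25, 0, 0, 0, 1, 0, 0, 10, 0, 0, 0, 1])

```text
time: 5.8
position: [0.5788, -0.2788, 0.1633]
tool_rot: [0.05, 0.999, -0.002, 0.003]
ft_force: [0.6, -0.4, -0.1]
grip_width: 0.0012
```

Run:
```python
from h import *
np.set_printoptions(precision=4,suppress=True)
c=cam('wrist'); save(c,'w3.png'); p,r=pose(); print(p,np.degrees(np.arctan2(*r.as_matrix()[[1,0],1])),robot.get_obs()['ft_force'],robot.get_obs()['grip_width'])
```

```text
[ 0.5788 -0.2789  0.1636] 84.23155737415674 [0.2294 0.7098 0.405 ] 0.0005268151315512063
```

View pics/w3.png

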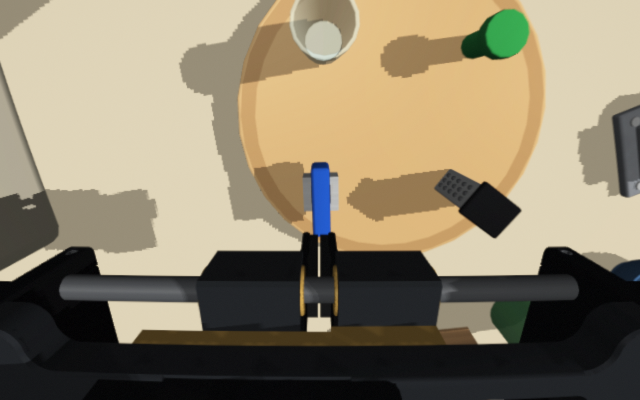

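Run:
```python
from h import *
np.set_printoptions(precision=4,suppress=True)
for n in ['wrist','top']:
    c=cam(n)
    if n=='top':
        save(c,'t3.png'); y=c['color'][195:310,360:500,::-1]; cv2.imwrite('pics/t3c.png',cv2.resize(y,None,fx=5,fy=5,interpolation=cv2.INTER_CUBIC))
    for k in robot.spot_point(n,'knob')[:2]: print(n,k, at_z(c,k['at'],.03))
    m=cv2.inRange(cv2.cvtColor(c['color'],cv2.COLOR_RGB2HSV),(105,120,60),(130,255,255))
    nc,l,st,ce=cv2.connectedComponentsWithStats(m)
    for i in range(1,nc):
        if st[i,4]>60:
            P=np.argwhere(l==i)[:,::-1].astype(float)
            X=np.array([at_depth(c,q) for q in P]); X=X[X[:,2]>.075]
            if len(X)>20:
                a=cv2.minAreaRect(X[:,:2].astype(np.float32)*1000); print(n,st[i],np.median(X[:,2]),a)
```

```text
wrist {'at': [320.4, 188.1], 'conf': 0.64} [ 0.578  -0.2772  0.03  ]
wrist [ 311  163   19   73 1252] 0.08099268013825883 ((550.8124389648438, -275.014404296875), (15.489825248718262, 113.89832305908203), 84.80550384521484)
top {'at': [455.5, 226.4], 'conf': 0.44} [ 0.5797 -0.2801  0.03  ]
top [456 229   8  10  77] 0.0782674799641836 ((557.7675170898438, -275.4500427246094), (14.835237503051758, 20.734643936157227), 88.08948516845703)
```

move_arm(rows=[0, 0, -20, 0, 0, 0, 0.5, 0, 1, -20, 0, 0, 0, 0.5, 0, 0, -15, 0, 0, 0, 0.5, 0, 0, -5, 0, 0, 0, 0.5, 0, 0, -10, 0, 0, 0, 0.5, 0, 0, -15, 0, 0, 0, 0.5, 0, 0, -15, 0, 0, 0, 0.5, 0, 0, -10, 0, 0, 0, 0.5, 0, 0, 0, 0, 0, 0, 1, 0, 0, 0, 0, 0, 0, 1, 0, 0, 0, 0, 0, 0, 1, 0, 0, 0, 0, 0, 0, 1], grip_force=30)

```text
time: 7.25
position: [0.578, -0.2773, 0.0507]
tool_rot: [0.051, 0.999, -0.001, 0.001]
ft_force: [-0.0, 0.7, 1.3]
grip_width: 0.0193
```

move_arm(rows=[0, 0, 0, 0, 0, 0, 1, 0, 0, 0, 0, 0, 0, 1, 0, 0, 0, 0, 0, 0, 1])

```text
time: 7.55
position: [0.5778, -0.2769, 0.0505]
tool_rot: [0.05, 0.999, -0.0, 0.001]
ft_force: [0.8, 1.2, 5.7]
grip_width: 0.016
```

move_arm(rows=[0, 0, 10, 0, 0, 0, 1, 0, 0, 30, 0, 0, 0, 1, 0, 0, 35, 0, 0, 0, 1, 0, 10, 30, 0, 0, 0, 1, 0, 30, 10, 0, 0, 0.03, 1, 0, 45, 0, 0, 0, 0.04, 1, 0, 45, 0, 0, 0, 0.04, 1, 0, 45, 0, 0, 0, 0.04, 1, 0, 45, 0, 0, 0, 0.04, 1, -5, 45, 0, 0, 0, 0.04, 1, -5, 45, 0, 0, 0, 0.02, 1, 0, 15, 0, 0, 0, 0, 1])

```text
time: 8.75
position: [0.5648, 0.0523, 0.1644]
tool_rot: [-0.077, 0.997, 0.001, -0.002]
ft_force: [-0.3, -0.4, -2.0]
grip_width: 0.0156
```

Run:
```python
from h import *
np.set_printoptions(precision=4,suppress=True)
c=cam('wrist'); save(c,'w4.png'); p,r=pose(); print(p,np.degrees(np.arctan2(*r.as_matrix()[[1,0],1])),robot.get_obs()['q'],robot.get_obs()['grip_width'])
for t in ['knob','spindle_top','cap','cap_mark','pot_mark']:
  for k in robot.spot_point('wrist',t)[:2]: print(t,k,at_z(c,k['at'],{'knob':p[2]-.0205,'spindle_top':.064,'cap':.1,'cap_mark':.128,'pot_mark':.07}[t]))
```

```text
[0.5655 0.0528 0.1645] 98.7824947492787 [-0.1045  0.5264  1.634   0.0018  0.9832 -1.8296] 0.015667904335227766
knob {'at': [320.0, 237.0], 'conf': 0.94} [0.5655 0.0539 0.144 ]
spindle_top {'at': [371.0, 212.2], 'conf': 0.67} [0.5693 0.1037 0.064 ]
cap {'at': [601.9, 163.0], 'conf': 0.92} [0.4881 0.2721 0.1   ]
cap {'at': [526.8, 211.2], 'conf': 0.59} [0.537  0.2237 0.1   ]
cap_mark {'at': [524.8, 252.4], 'conf': 0.6} [0.5624 0.2118 0.128 ]
pot_mark {'at': [473.0, 225.4], 'conf': 0.55} [0.5658 0.2008 0.07  ]
```

View pics/w4.png

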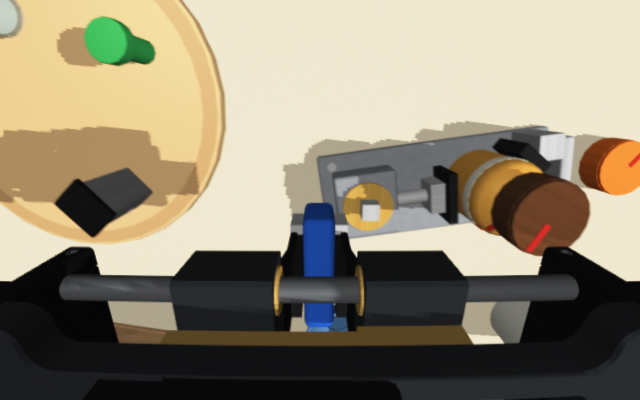

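Run:
```python
from h import *
np.set_printoptions(precision=4,suppress=True)
a=cv2.imread('pics/w4.png'); b=cv2.resize(a[180:240,330:410],None,fx=9,fy=9,interpolation=cv2.INTER_CUBIC); cv2.imwrite('pics/w4c.png',b)
```

```text
(no output)
```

View pics/w4c.png

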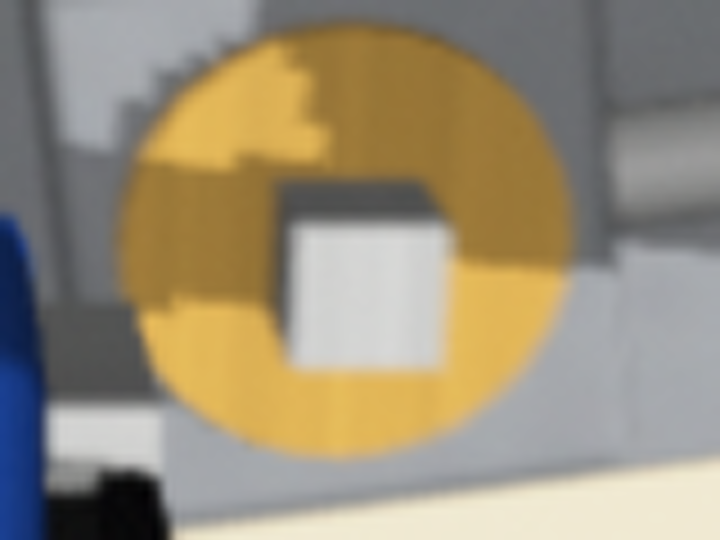

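Run:
```python
from h import *
np.set_printoptions(precision=4,suppress=True)
c=cam('wrist')
P=[np.array(q)/9+np.array([330-.44,180-.44]) for q in [(290,220),(453,222),(443,371),(290,370)]]
X=np.array([at_z(c,q,.064) for q in P]); print(X, X.mean(0))
for i in range(4):
    d=X[(i+1)%4]-X[i]; print(np.linalg.norm(d), (np.degrees(np.arctan2(d[1],d[0]))+45)%90-45)
# flange centre, z .048
e=cv2.fitEllipse(np.array([(350,22),(572,230),(345,458),(120,235),(150,150),(510,395),(205,400)],np.float32)); q=np.array(e[0])/9+[330-.44,180-.44]
print('flange',at_z(c,q,.048))
c=cam('top'); print('top flange', at_z(c,np.array((563,183))/5.5+np.array((190,195)),.048),at_z(c,np.array((563,180))/5.5+np.array((190,195)),.064))
p,r=pose(); print(p)
```

```text
[[0.5661 0.0876 0.064 ]
 [0.5638 0.1045 0.064 ]
 [0.5803 0.1069 0.064 ]
 [0.5825 0.0908 0.064 ]] [0.5732 0.0975 0.064 ]
0.01698630543542991 7.696374009116084
0.016636019985491857 8.380924050196562
0.01622829227538036 7.985938816359223
0.016744217065250273 10.972767307975715
flange [0.5724 0.0978 0.048 ]
top flange [0.5678 0.0992 0.048 ] [0.5672 0.0987 0.064 ]
[0.5675 0.0465 0.1645]
```

Run:
```python
from h import *
np.set_printoptions(precision=4,suppress=True)
o=robot.get_obs();print(o['position'],o['joint_velocities'])
c=cam('wrist'); save(c,'w5.png'); np.save('w5.npy',np.c_[c['Rwc'],c['twc']])
o=robot.get_obs();print(o['position'],o['joint_velocities'],o['time'])
b=cv2.resize(c['color'][160:250,330:440,::-1],None,fx=7,fy=7,interpolation=cv2.INTER_CUBIC); cv2.imwrite('pics/w5c.png',b)
for t in ['knob','spindle_top']:
  for k in robot.spot_point('wrist',t)[:2]: print(t,k,at_z(c,k['at'],{'knob':o['position'][2]-.0205,'spindle_top':.064,'cap':.1,'cap_mark':.128,'pot_mark':.07}[t]))
```

```text
[0.5675 0.0465 0.1645] [ 0.0055 -0.0024  0.0029  0.0055 -0.0006  0.0021]
[0.5674 0.0467 0.1645] [0.0058 0.0013 0.0013 0.001  0.     0.0016] 9.2
knob {'at': [319.9, 235.9], 'conf': 0.86} [0.5676 0.0479 0.144 ]
knob {'at': [477.6, 181.4], 'conf': 0.21} [0.5152 0.1426 0.144 ]
spindle_top {'at': [380.7, 209.1], 'conf': 0.91} [0.5683 0.1062 0.064 ]
spindle_top {'at': [532.1, 251.9], 'conf': 0.64} [0.5909 0.2682 0.064 ]
```

View pics/w5c.png

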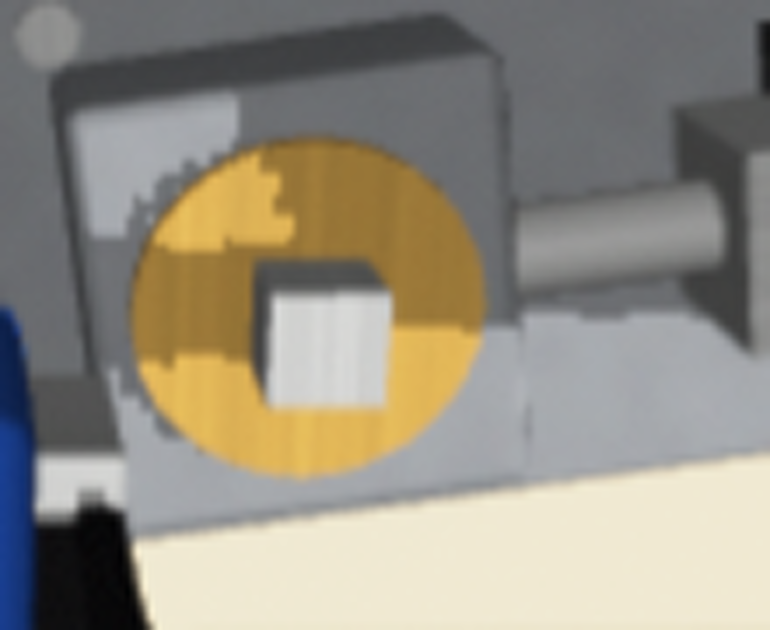

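Run:
```python
from h import *
np.set_printoptions(precision=4,suppress=True)
c=cam('wrist'); s=7;o=np.array([330-.43,160-.43])
P=[np.array(q)/s+o for q in [(270,292),(391,290),(387,408),(268,408)]]
X=np.array([at_z(c,q,.064) for q in P]); print(X, X.mean(0))
for i in range(4):
    d=X[(i+1)%4]-X[i]; print(np.linalg.norm(d), (np.degrees(np.arctan2(d[1],d[0]))+45)%90-45)
e=cv2.fitEllipse(np.array([(318,136),(486,310),(300,478),(132,310),(160,225),(425,435),(185,430)],np.float32)); q=np.array(e[0])/s+o
print('flange',at_z(c,q,.048),e)
# hub front-bottom: knob hub right top edge
p,r=pose(); print(p,np.degrees(np.arctan2(*r.as_matrix()[[1,0],1])))
for t,uv in [('barfar',(319,204))]: print(proj(c,[p+[0,0,.03]]))
```

```text
[[0.5623 0.0936 0.064 ]
 [0.5596 0.1095 0.064 ]
 [0.5762 0.1126 0.064 ]
 [0.5785 0.0966 0.064 ]] [0.5692 0.103  0.064 ]
0.016149817157113763 9.421727100471912
0.01684063202003593 10.490872349611848
0.016186398812522915 8.371369233611873
0.01654336035652164 10.392791280653512
flange [0.5684 0.1032 0.048 ] ((310.276123046875, 307.4122619628906), (339.9165344238281, 354.682861328125), 69.70085906982422)
[0.5673 0.0474 0.1645] 98.4713185179762
[[318.1431 276.7947]]
```

View pics/w5.png

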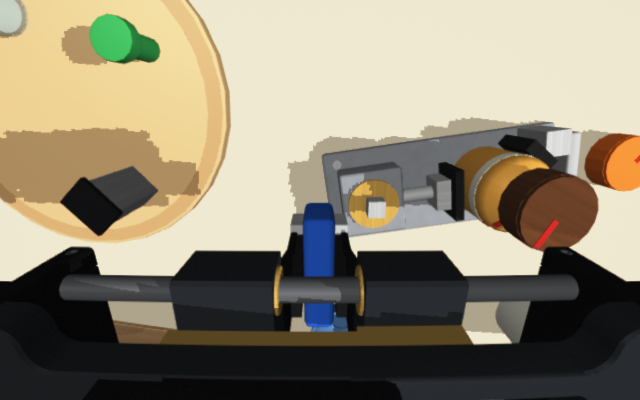

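move_arm(rows=[0, 10, -20, 0, 0, 0.01, 1, 1, 12, -25, 0, 0, 0.01, 1, 0, 3, -10, 0, 0, 0, 1, 0, 0, 0, 0, 0, 0, 1, 0, 0, 0, 0, 0, 0, 1])

```text
time: 9.85
position: [0.5686, 0.0728, 0.1099]
tool_rot: [-0.084, 0.996, -0.0, 0.0]
ft_force: [-0.2, 0.2, -1.5]
grip_width: 0.0157
```

Run:
```python
from h import *
np.set_printoptions(precision=4,suppress=True)
for i in range(2):
  c=cam('wrist'); o=robot.get_obs();print(o['position'],o['time'],c['twc'])
save(c,'w6.png')
b=cv2.resize(c['color'][160:260,280:400,::-1],None,fx=6,fy=6,interpolation=cv2.INTER_CUBIC); cv2.imwrite('pics/w6c.png',b)
for t in ['knob','spindle_top']:
  for k in robot.spot_point('wrist',t)[:2]: print(t,k,at_z(c,k['at'],{'knob':o['position'][2]-.0205,'spindle_top':.064,'cap':.1,'cap_mark':.128,'pot_mark':.07}[t]))
```

```text
[0.569  0.0727 0.1104] 9.9 [0.4854 0.0591 0.2732]
[0.5691 0.0727 0.1106] 9.95 [0.4856 0.0591 0.2736]
knob {'at': [318.6, 236.8], 'conf': 0.83} [0.5698 0.0734 0.0901]
spindle_top {'at': [357.8, 227.3], 'conf': 0.69} [0.5689 0.1035 0.064 ]
```

View pics/w6c.png

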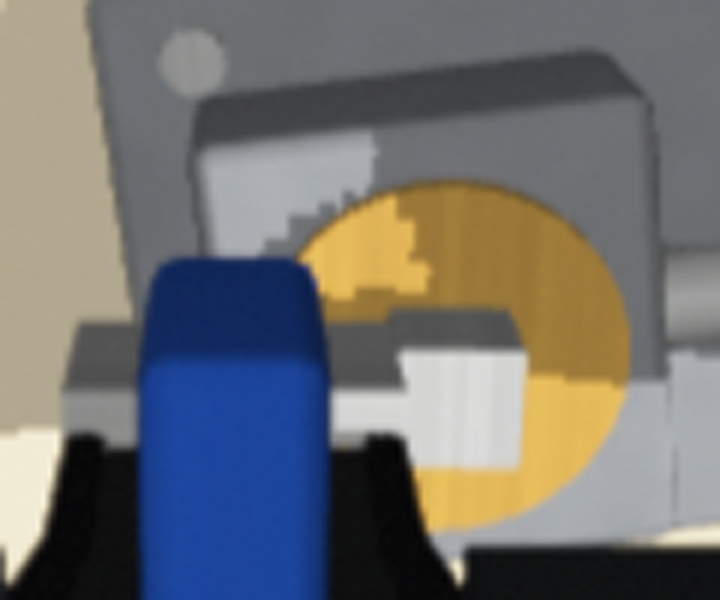

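Run:
```python
from h import *
np.set_printoptions(precision=4,suppress=True)
c=cam('wrist'); s=6;o=np.array([280-.42,160-.42]); p,r=pose();print(p)
f=lambda q,z:at_z(c,np.array(q)/s+o,z)
L,R=f((62,388),p[2]-.0005),f((405,386),p[2]-.0005); d=R-L; print('hub',L,R,np.linalg.norm(d),np.degrees(np.arctan2(d[1],d[0])))
n=np.array([d[1],-d[0]])/np.linalg.norm(d); print('knob c',(L+R)[:2]/2+n*.017)
L,R=f((62,388-65),p[2]-.0205),f((405,386-65),p[2]-.0205)
A,B,C=f((399,350),.064),f((527,350),.064),f((520,468),.064)
print('sp',A,B,C,(A+C)/2, np.linalg.norm(B-A),np.linalg.norm(C-B)); d=B-A; print(np.degrees(np.arctan2(d[1],d[0])));d=C-B; print(np.degrees(np.arctan2(d[1],d[0])))
e=cv2.fitEllipse(np.array([(450,182),(628,350),(440,530),(320,250),(555,215),(600,440),(530,508)],np.float32)); print('fl',f(e[0],.048),e)
```

```text
[0.5688 0.0728 0.1105]
hub [0.5556 0.0537 0.11  ] [0.5497 0.0871 0.11  ] 0.033894670072802766 100.02251990604543
knob c [0.5694 0.0734]
sp [0.563  0.0933 0.064 ] [0.5603 0.1092 0.064 ] [0.5764 0.1118 0.064 ] [0.5697 0.1026 0.064 ] 0.016119212101762297 0.016272259076518473
99.61858107232155
9.392548856199268
fl [0.5687 0.1032 0.048 ] ((452.3321228027344, 356.4078369140625), (340.31781005859375, 353.8525085449219), 47.84835433959961)
```

move_arm(rows=[0, 10, 0, 0, 0, 0, 1, 0, 14, 0, 0, 0, 0, 1, 0, 5.5, -5, 0, 0, 0, 1, 0, 0, -10, 0, 0, 0, 1, 0, 0, -5, 0, 0, 0, 1, 0, 0, -3, 0, 0, 0, 1, 0, 0, -3, 0, 0, 0, 1, 0, 0, 0, 0, 0, 0, 1])

```text
time: 10.9
position: [0.5679, 0.1024, 0.083]
tool_rot: [-0.084, 0.996, 0.0, -0.001]
ft_force: [0.4, 0.3, -0.6]
grip_width: 0.0161
```

move_arm(rows=[0, 0, -4, 0, 0, 0, 1, 0, 0, -4, 0, 0, 0, 1, 0, 0, -4, 0, 0, 0, 1, 0, 0, -3, 0, 0, 0, 1, 0, 0, 0, 0, 0, 0, 1])

```text
time: 11.4
position: [0.5682, 0.1027, 0.0685]
tool_rot: [-0.085, 0.996, -0.0, -0.0]
ft_force: [-0.0, -0.9, -0.9]
grip_width: 0.0159
```

move_arm(rows=[0, 0, -2, 0, 0, 0, 1, 0, 0, -1, 0, 0, 0, 1, 0, 0, 0, 0, 0, 0, 1])

```text
time: 11.7
position: [0.5682, 0.1027, 0.0684]
tool_rot: [-0.085, 0.996, -0.0, 0.0]
ft_force: [-4.7, -0.1, 18.4]
grip_width: 0.0162
```

Run:
```python
from h import *
np.set_printoptions(precision=4,suppress=True)
c=cam('wrist'); save(c,'w7.png');o=robot.get_obs();print(o['position'],o['ft_force'],o['moment'],o['q'])
for t,z in [('pot_mark',.07),('cap_mark',.128),('cap',.1)]:
  for k in robot.spot_point('wrist',t)[:2]: print(t,k,at_z(c,k['at'],z))
```

```text
[0.5682 0.1027 0.0684] [-4.8615 -1.3755 17.8614] [-0.1091  0.8618 -0.0251] [-0.0145  0.6802  1.6753 -0.0004  0.7851 -1.7546]
pot_mark {'at': [480.1, 274.0], 'conf': 0.68} [0.5674 0.206  0.07  ]
cap {'at': [558.2, 254.6], 'conf': 0.75} [0.5351 0.2211 0.1   ]
```

View pics/w7.png

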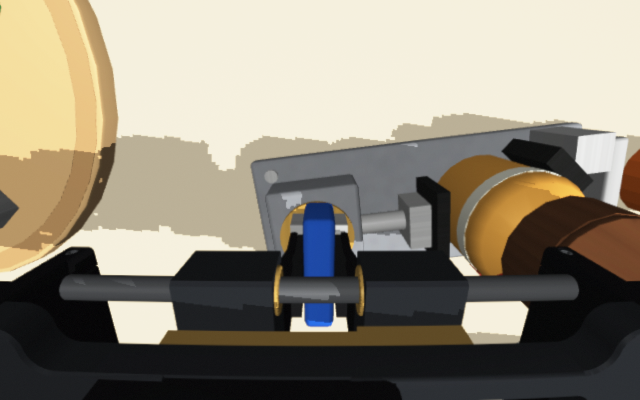

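move_arm(rows=[0, 0, 1.5, 0, 0, -0.06, 1, 0, 0, 0, 0, 0, -0.1, 1, 0, 0, 0, 0, 0, -0.1, 1, 0, 0, 0, 0, 0, -0.1, 1, 0, 0, 0, 0, 0, -0.1, 1, 0, 0, 0, 0, 0, -0.1, 1, 0, 0, 0, 0, 0, -0.1, 1, 0, 0, 0, 0, 0, -0.1, 1, 0, 0, 0, 0, 0, -0.1, 1, 0, 0, 0, 0, 0, 0, 1], grip_force=45)

```text
time: 12.9
position: [0.5693, 0.1029, 0.0685]
tool_rot: [0.339, 0.941, 0.0, 0.001]
ft_force: [-0.7, 0.4, 8.0]
grip_width: 0.0155
```

Run:
```python
from h import *
np.set_printoptions(precision=4,suppress=True)
o=robot.get_obs();p,r=pose(); print(o['position'],np.degrees(np.arctan2(*r.as_matrix()[[1,0],1])),o['ft_force'],o['moment'],o['q'])
```

```text
[0.5693 0.1029 0.0685] 50.392846477081505 [-0.6877  0.3841  8.0326] [0.0185 0.156  0.1719] [-0.0142  0.6805  1.674  -0.0002  0.7842 -0.8936]
```

move_arm(rows=[0, 0, 0, 0, 0, -0.08, 1, 0, 0, 0, 0, 0, -0.08, 1, 0, 0, 0, 0, 0, -0.08, 1, 0, 0, 0, 0, 0, 0, 1])

```text
time: 13.3
position: [0.5695, 0.1031, 0.0685]
tool_rot: [0.449, 0.894, 0.001, 0.002]
ft_force: [0.6, 1.2, 7.2]
grip_width: 0.0154
```

```bash
cat > st.py <<'E'
from h import *
np.set_printoptions(precision=4,suppress=True)
o=robot.get_obs();p,r=pose(); print(o['time'],o['position'],'jaw',np.degrees(np.arctan2(*r.as_matrix()[[1,0],1])),o['ft_force'],o['moment'],o['q'],o['grip_width'])
E
python3 st.py
```

```text
13.3 [0.5695 0.1031 0.0685] jaw 36.677956730990296 [0.6099 1.1819 7.2334] [0.1368 0.0775 0.1958] [-0.014   0.6806  1.6737  0.0002  0.7839 -0.6542] 0.0153815666269707
```

move_arm(rows=[0, 0, 0, 0, 0, -0.06, 1, 0, 0, 0, 0, 0, -0.06, 1, 0, 0, 0, 0, 0, 0, 1])

```text
time: 13.6
position: [0.5697, 0.1032, 0.0685]
tool_rot: [0.501, 0.865, 0.001, 0.002]
ft_force: [0.4, 2.5, 6.8]
grip_width: 0.0157
```

```bash
python3 st.py
```

```text
13.6 [0.5697 0.1032 0.0685] jaw 29.83534107713326 [0.3674 2.5458 6.8008] [0.1621 0.0726 0.3196] [-0.0138  0.6806  1.6736  0.0003  0.7836 -0.5348] 0.01574295429950832
```

move_arm(rows=[0, 0, 0, 0, 0, -0.05, 1, 0, 0, 0, 0, 0, -0.05, 1, 0, 0, 0, 0, 0, 0, 1])

```text
time: 13.9
position: [0.5698, 0.1032, 0.0685]
tool_rot: [0.544, 0.839, 0.001, 0.002]
ft_force: [0.6, 1.6, 6.5]
grip_width: 0.0158
```

```bash
python3 st.py
python3 - <<'E'
from h import *
c=cam('wrist'); save(c,'w8.png')
c=cam('top'); b=cv2.resize(c['color'][195:275,190:330,::-1],None,fx=5.5,fy=5.5,interpolation=cv2.INTER_CUBIC); cv2.imwrite('pics/t4.png',b)
E
```

```text
13.9 [0.5698 0.1032 0.0685] jaw 24.124826090006664 [0.6316 1.5547 6.4882] [0.2347 0.0533 0.3924] [-0.0138  0.6807  1.6734  0.0004  0.7835 -0.4351] 0.015799569895188714
```

View pics/w8.png

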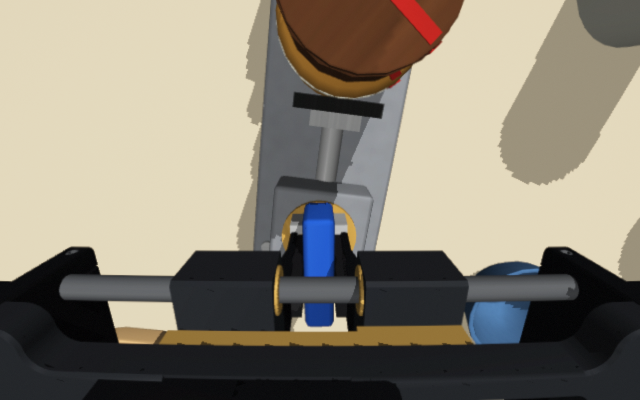

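View pics/t4.png

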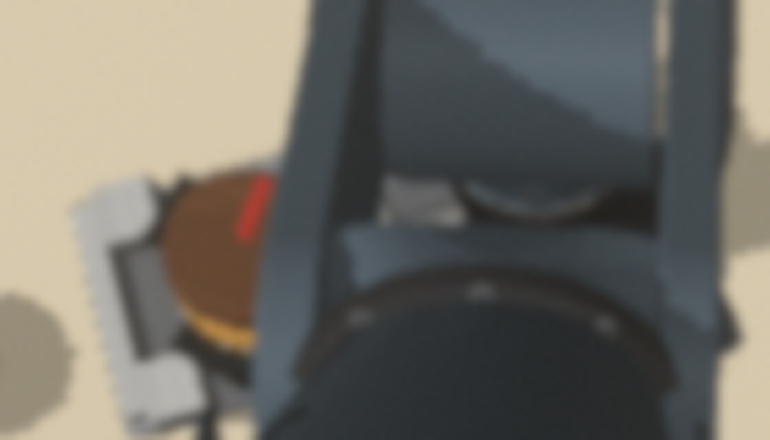

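move_arm(rows=[0, 0, 0, 0, 0, -0.04, 1, 0, 0, 0, 0, 0, 0, 1])

```text
time: 14.2
position: [0.5698, 0.1033, 0.0684]
tool_rot: [0.56, 0.828, 0.001, 0.002]
ft_force: [-0.3, 1.8, 6.4]
grip_width: 0.0158
```

```bash
python3 st.py
```

```text
14.2 [0.5698 0.1033 0.0684] jaw 21.85426880793113 [-0.2521  1.812   6.3919] [0.223  0.0914 0.3836] [-0.0137  0.6807  1.6734  0.0004  0.7833 -0.3954] 0.015768686155480983
```

move_arm(rows=[0, 0, 0, 0, 0, -0.04, 1, 0, 0, 0, 0, 0, 0, 1])

```text
time: 14.4
position: [0.5699, 0.1033, 0.0685]
tool_rot: [0.577, 0.817, 0.001, 0.002]
ft_force: [0.1, 1.5, 5.9]
grip_width: 0.0158
```

```bash
python3 st.py
```

```text
14.4 [0.5699 0.1033 0.0685] jaw 19.565969509212223 [0.1349 1.462  5.8714] [0.2778 0.082  0.4006] [-0.0137  0.6807  1.6733  0.0004  0.7832 -0.3555] 0.015785820970712506
```

move_arm(rows=[0, 0, 0, 0, 0, 0, 0.5, 0, 0, 0, 0, 0, 0, 0.4, 0, 0, 0, 0, 0, 0, 0.2, 0, 0, 0, 0, 0, 0, 0.1, 0, 0, 20, 0, 0, 0, 0, 0, 0, 40, 0, 0, 0, 0, 0, 0, 40, 0, 0, 0, 0, 0, 0, 30, 0, 0, 0, 0, -5, 10, 10, 0, 0, 0, 0, -10, 20, 0, 0, 0, 0, 0, 0, 0, 0, 0, 0, 0, 0])

```text
time: 15.5
position: [0.5498, 0.1347, 0.2058]
tool_rot: [0.576, 0.817, -0.001, -0.002]
ft_force: [-0.1, -0.3, -0.7]
grip_width: 0.0858
```

```bash
python3 st.py
python3 - <<'E'
from h import *
np.set_printoptions(precision=4,suppress=True)
c=cam('wrist'); p,r=pose();print(p); save(c,'w9.png')
for t,z in [('pot_mark',.07),('cap_mark',.128),('cap',.1),('knob',.048),('pot',.012)]:
  for k in robot.spot_point('wrist',t)[:2]: print(t,k,at_z(c,k['at'],z))
E
```

```text
15.5 [0.5498 0.1347 0.2058] jaw 19.593676577283865 [-0.1115 -0.2659 -0.7339] [-0.0598  0.0403 -0.0759] [ 0.0424  0.4707  1.597   0.001   1.0793 -0.3   ] 0.08576928474988346
[0.5507 0.1337 0.2055]
cap_mark {'at': [370.2, 124.2], 'conf': 0.95} [0.5635 0.2131 0.128 ]
cap {'at': [335.4, 105.2], 'conf': 0.67} [0.5339 0.2178 0.1   ]
knob {'at': [328.7, 214.8], 'conf': 0.82} [0.5712 0.1032 0.048 ]
pot {'at': [421.4, 332.6], 'conf': 0.62} [ 0.7704 -0.0377  0.012 ]
```

View pics/w9.png

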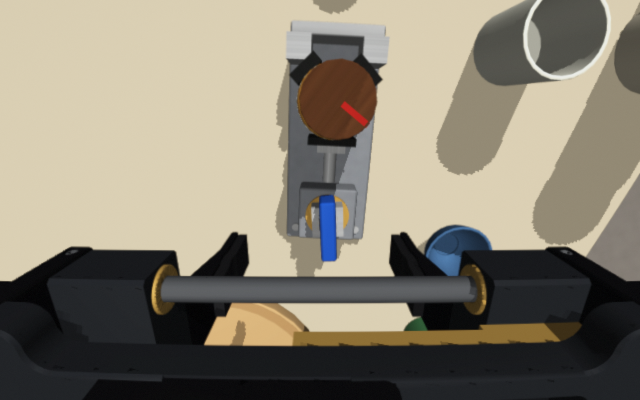

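Run:
```python
from h import *
np.set_printoptions(precision=4,suppress=True)
for n in ['wrist','top']:
    c=cam(n); p,r=pose(); print(n,p,robot.get_obs()['time'])
    im=c['color']; save(c,n+'10.png')
    hsv=cv2.cvtColor(im,cv2.COLOR_RGB2HSV)
    g=proj(c,[[.533,.218,.128]])[0]
    m=((hsv[...,0]<8)|(hsv[...,0]>172))&(hsv[...,1]>180)&(hsv[...,2]>110)
    yy,xx=np.mgrid[:400,:640]; m&=(np.hypot(xx-g[0],yy-g[1])<60)
    nc,l,st,ce=cv2.connectedComponentsWithStats(m.astype(np.uint8))
    for i in range(1,nc):
        if st[i,4]<4: continue
        P=np.argwhere(l==i)[:,::-1].astype(float)
        X=np.array([at_z(c,q,.128) for q in P])[:,:2]; d=np.linalg.svd(X-X.mean(0))[2][0]
        print(' red',st[i],X.mean(0),np.degrees(np.arctan2(d[1],d[0])),np.ptp((X-X.mean(0))@d))
    # cap top by depth
    msk=(np.hypot(xx-g[0],yy-g[1])<60)&(c['z_map']>0)
    P=np.argwhere(msk)[:,::-1]
    X=np.array([at_depth(c,q) for q in P]); 
    K=X[(X[:,2]>.118)&(X[:,2]<.14)]; print(' captop',len(K),np.median(K[:,2]),cv2.minEnclosingCircle((K[:,:2]*1000).astype(np.float32)),K.mean(0))
    # brown mask rim
    mb=(hsv[...,0]<15)&(hsv[...,1]>60)&(hsv[...,2]<150)&msk
    b=cv2.resize(im[int(g[1])-55:int(g[1])+55,int(g[0])-55:int(g[0])+55,::-1],None,fx=5,fy=5,interpolation=cv2.INTER_CUBIC); cv2.imwrite('pics/c_%s.png'%n,b); print(g)
```

```text
wrist [0.5531 0.1322 0.2064] 15.85
 red [337  96  28  25 243] [0.5482 0.2167] -18.82823137201781 0.024764220025791865
 captop 5000 0.12937914530658012 ((533.04443359375, 221.597900390625), 30.674182891845703) [0.5326 0.2224 0.1293]
[332.7465  99.6031]
top [0.5532 0.1322 0.2065] 15.9
 red [234 232   3   5   5] [0.5442 0.2157] 159.70266308750806 0.009238429098597956
 captop 431 0.1269337510780637 ((530.5940551757812, 214.6728515625), 28.959169387817383) [0.5311 0.2115 0.1268]
[233.6696 239.3519]
```

View pics/c_wrist.png

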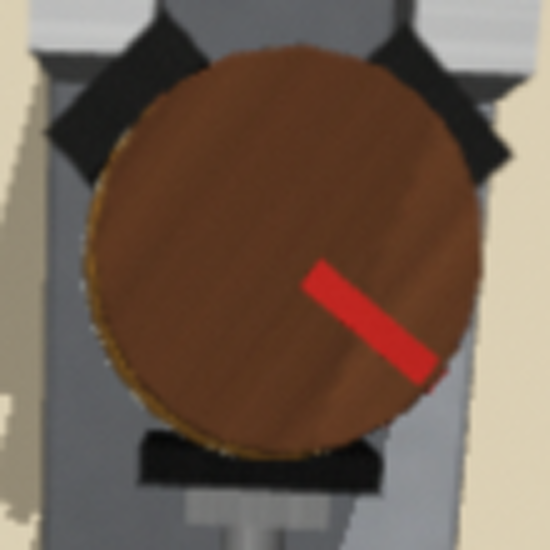

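View pics/c_top.png

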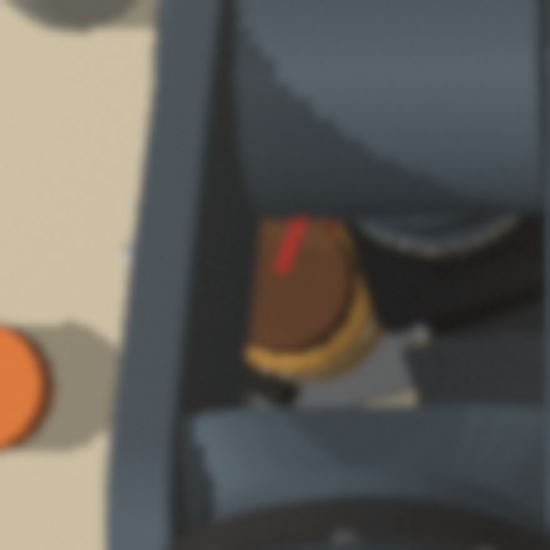

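Run:
```python
from h import *
np.set_printoptions(precision=4,suppress=True)
c=cam('wrist'); p,r=pose(); print(p)
C=np.array([.5325,.222])
for z in (.068,.08,.09):
    X=at_z(c,(365.4,119.6),z); d=X[:2]-C; print(z,X,np.hypot(*d),np.degrees(np.arctan2(d[1],d[0])))
# w8 at pose [0.5698 0.1032 0.0685] jaw 24.12
from scipy.spatial.transform import Rotation as Q
T=np.array(robot.camera('wrist')['tool_from_camera']); a=np.radians(24.125)
y=np.array([np.cos(a),np.sin(a),0]);z=np.array([0,0,-1.]);x=np.cross(y,z);M=np.c_[x,y,z]
c['Rwc']=M@T[:3,:3]; c['twc']=M@T[:3,3]+[.5698,.1032,.0685]
for zz in (.068,.075,.08):
    X=at_z(c,(396,76),zz); d=X[:2]-C; print(zz,X,np.hypot(*d),np.degrees(np.arctan2(d[1],d[0])))
A,B=at_z(c,(392,0),.128)[:2],at_z(c,(436,42),.128)[:2]; d=B-A; print('w8 cap line',A,B,np.degrees(np.arctan2(d[1],d[0])))
b=cv2.imread('pics/w8.png')[40:110,360:440]; cv2.imwrite('pics/w8c.png',cv2.resize(b,None,fx=7,fy=7,interpolation=cv2.INTER_CUBIC))
```

```text
[0.5532 0.1323 0.2067]
0.068 [0.5722 0.2129 0.068 ] 0.040731947327367825 -12.914276542610354
0.08 [0.5703 0.2128 0.08  ] 0.038906481972811296 -13.656393352813227
0.09 [0.5687 0.2127 0.09  ] 0.03739069270400008 -14.330084048770606
0.068 [0.5651 0.2085 0.068 ] 0.03523909869717093 -22.442930678496054
0.075 [0.5638 0.2073 0.075 ] 0.03455652499603112 -25.190604015345777
0.08 [0.5628 0.2064 0.08  ] 0.03411925317073967 -27.217289851211266
w8 cap line [0.5425 0.2168] [0.5608 0.2122] -14.258743942284195
```

View pics/w8c.png

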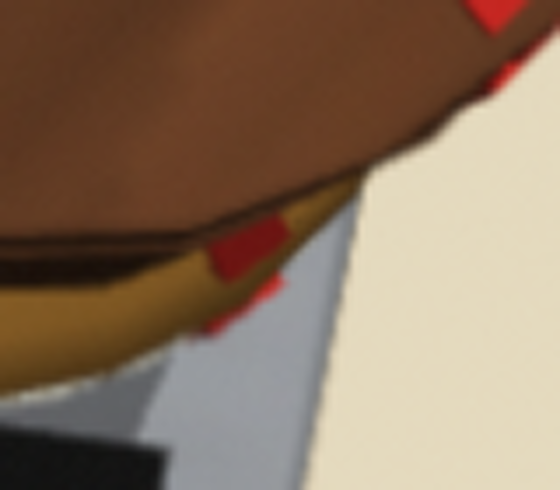

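move_arm(rows=[-4, 20, -10, 0, 0, 0, 0, -7, 30, -15, 0, 0, 0, 0, -7, 27, -15, 0, 0, 0, 0, -3, 12, -10, 0, 0, 0, 0, 0, 0, -20, 0, 0, 0, 0, 0, 0, -20, 0, 0, 0, 0, 0, 0, -12, 0, 0, 0, 0, 0, 0, -4, 0, 0, 0, 0, 0, 0, 0, 0, 0, 0, 0, 0, 0, 0, 0, 0, 0, 0])

```text
time: 17.0
position: [0.5329, 0.2216, 0.1017]
tool_rot: [0.577, 0.816, 0.001, 0.001]
ft_force: [0.3, 0.2, 0.7]
grip_width: 0.0871
```

```bash
python3 st.py
python3 - <<'E'
from h import *
c=cam('wrist'); save(c,'w11.png')
E
```

```text
17.0 [0.5329 0.2216 0.1017] jaw 19.46113464542437 [0.2989 0.1724 0.7157] [-0.1409  0.0411  0.0414] [ 0.2005  0.6273  1.659  -0.0001  0.8538 -0.1391] 0.08706648134293231
```

View pics/w11.png

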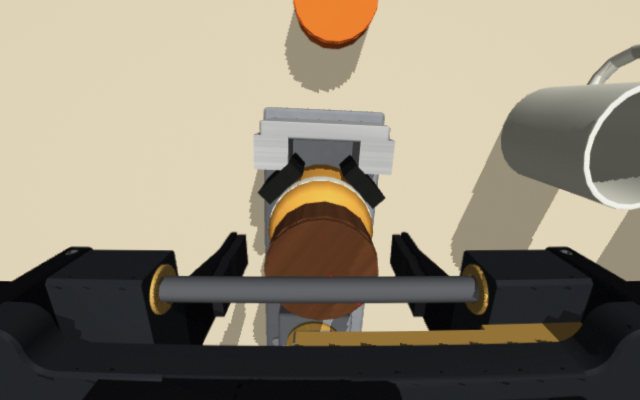

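move_arm(rows=[0, 0, -1.5, 0, 0, 0, 1, 0, 0, 0, 0, 0, 0, 1, 0, 0, 0, 0, 0, 0, 1, 0, 0, 0, 0, 0, 0, 1, 0, 0, 0, 0, 0, 0, 1, 0, 0, 0, 0, 0, 0, 1, 0, 0, 0, 0, 0, 0, 1], grip_force=50)

```text
time: 17.75
position: [0.5337, 0.2223, 0.0999]
tool_rot: [0.577, 0.817, 0.001, 0.001]
ft_force: [4.4, 2.8, -1.7]
grip_width: 0.0593
```

```bash
python3 st.py
```

```text
17.75 [0.5337 0.2223 0.0999] jaw 19.482799993281176 [ 4.4149  2.8348 -1.7221] [ 0.4083 -0.5731  0.1451] [ 0.2012  0.6305  1.6591  0.0006  0.8484 -0.1392] 0.05930369015951721
```

move_arm(rows=[0.5, 0.3, 0, 0, 0, 0.05, 1, 0, 0, 0, 0, 0, 0.08, 1, 0, 0, 0, 0, 0, 0.08, 1, 0, 0, 0, 0, 0, 0.08, 1, 0, 0, 0, 0, 0, 0, 1])

```text
time: 18.25
position: [0.5329, 0.2219, 0.0999]
tool_rot: [0.453, 0.891, 0.0, 0.0]
ft_force: [1.8, 0.9, 1.2]
grip_width: 0.0601
```

```bash
python3 st.py;  python3 - <<'E'
from h import *
c=cam('wrist'); save(c,'w12.png')
E
```

```text
18.25 [0.5329 0.2219 0.0999] jaw 36.10864231733919 [1.7558 0.9245 1.1827] [ 0.1675 -0.2644  0.2246] [ 0.2012  0.6306  1.6591 -0.0003  0.8515 -0.4288] 0.06005058640945769
```

View pics/w12.png

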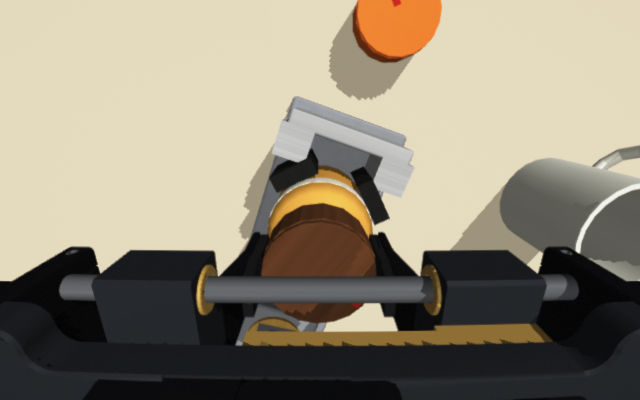

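```bash
python3 - <<'E'
from h import *
np.set_printoptions(precision=4,suppress=True)
c=cam('scene'); b=cv2.resize(c['color'][190:270,320:440,::-1],None,fx=6,fy=6,interpolation=cv2.INTER_CUBIC); cv2.imwrite('pics/s13.png',b)
print(robot.spot_point('scene','pot_mark'),robot.spot_point('scene','cap_mark'))
a=cv2.imread('pics/scene0.png');cv2.imwrite('pics/s0c.png',cv2.resize(a[190:270,320:440],None,fx=6,fy=6,interpolation=cv2.INTER_CUBIC))
E
python3 st.py
```

```text
[{'at': [373.0, 232.6], 'conf': 0.73}] [{'at': [445.2, 263.4], 'conf': 0.62}]
18.45 [0.5329 0.2219 0.0998] jaw 36.096190894289755 [2.1742 0.5915 1.8878] [ 0.0509 -0.2859  0.292 ] [ 0.2014  0.6306  1.6591 -0.0008  0.8513 -0.4281] 0.05946446910733066
```

View pics/s13.png

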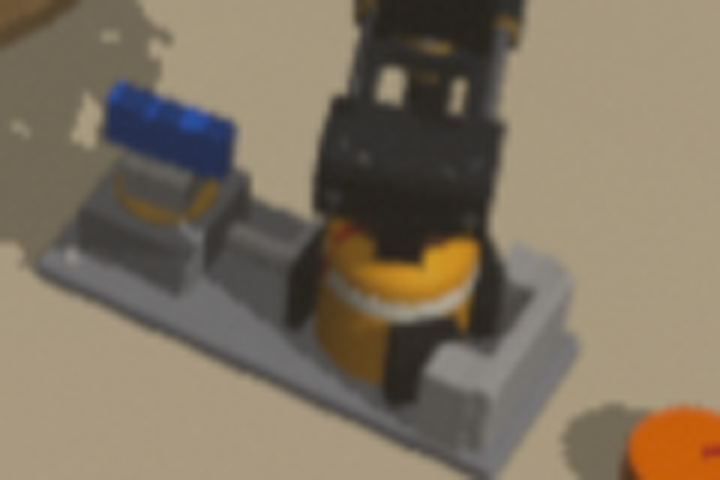

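View pics/s0c.png

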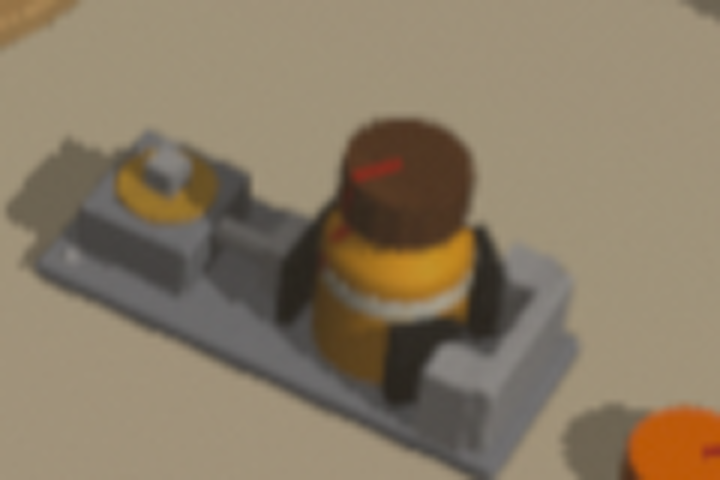

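move_arm(rows=[0, 0, 0, 0, 0, 0.08, 1, 0, 0, 0, 0, 0, 0.08, 1, 0, 0, 0, 0, 0, 0.08, 1, 0, 0, 0, 0, 0, 0.06, 1, 0, 0, 0, 0, 0, 0, 1])

```text
time: 18.95
position: [0.5324, 0.2216, 0.0999]
tool_rot: [0.315, 0.949, -0.0, -0.0]
ft_force: [0.1, -0.6, 4.3]
grip_width: 0.0596
```

```bash
python3 st.py;  python3 - <<'E'
from h import *
np.set_printoptions(precision=4,suppress=True)
c=cam('wrist'); save(c,'w14.png')
c=cam('scene');C0=np.array([.531,.2155])
for uv,C in [((376.7,228.7),C0),((320+345/6,190+235/6),np.array([.53,.22]))]:
  for z in (.08,.085,.09):
    X=at_z(c,uv,z); d=X[:2]-C; print(z,X,np.hypot(*d),np.degrees(np.arctan2(d[1],d[0])))
c=cam('top');
for uv in [((300)/5.5+190,190/5.5+195)]:
  for z in (.08,.085): X=at_z(c,uv,z); d=X[:2]-C0; print('top',z,X,np.hypot(*d),np.degrees(np.arctan2(d[1],d[0])))
E
```

```text
18.95 [0.5324 0.2216 0.0999] jaw 53.232534686319845 [ 0.0514 -0.6275  4.2532] [-0.1612 -0.1335  0.0334] [ 0.201   0.6302  1.6596 -0.0006  0.8524 -0.7277] 0.05961145071890659
0.08 [0.553  0.2019 0.08  ] 0.025855319889903083 -31.710783564305707
0.085 [0.5568 0.2051 0.085 ] 0.027831401117769855 -21.940149810767153
0.09 [0.5606 0.2083 0.09  ] 0.030499780002682487 -13.668759061463765
0.08 [0.5526 0.2046 0.08  ] 0.0273184681679252 -34.21062087752858
0.085 [0.5564 0.2078 0.085 ] 0.02908787113030385 -24.758838334100695
0.09 [0.5602 0.211  0.09  ] 0.031548737054626096 -16.583775558180374
top 0.08 [0.5593 0.2024 0.08  ] 0.031243904540597764 -24.876406829949765
top 0.085 [0.5588 0.2017 0.085 ] 0.03101427409523309 -26.404383833169167
```

View pics/w14.png

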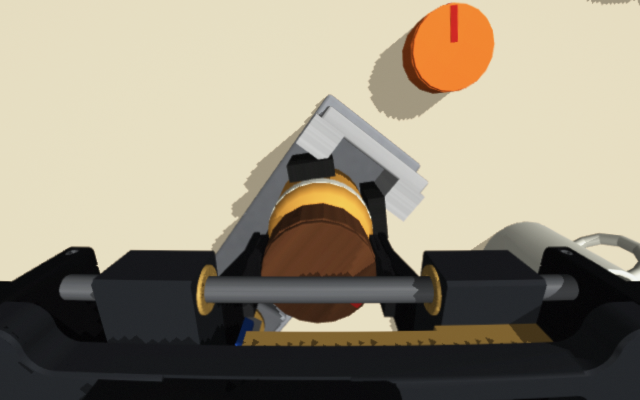

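move_arm(rows=[0, 0, 0, 0, 0, 0.08, 1, 0, 0, 0, 0, 0, 0.08, 1, 0, 0, 0, 0, 0, 0.05, 1, 0, 0, 0, 0, 0, 0, 1])

```text
time: 19.5
position: [0.5325, 0.2216, 0.1009]
tool_rot: [0.214, 0.977, -0.0, -0.0]
ft_force: [-1.6, -2.1, 13.2]
grip_width: 0.0592
```

```bash
python3 st.py
```

```text
19.5 [0.5325 0.2216 0.1009] jaw 65.2922417765318 [-1.6121 -2.1225 13.2096] [-0.4937  0.2881  0.0406] [ 0.2011  0.6287  1.659  -0.001   0.8543 -0.9378] 0.05919298696134435
```

move_arm(rows=[0, 0, 0, 0, 0, 0.05, 1, 0, 0, 0, 0, 0, 0, 1])

```text
time: 19.7
position: [0.5327, 0.2217, 0.1021]
tool_rot: [0.189, 0.982, -0.0, 0.0]
ft_force: [-3.8, -2.0, 19.6]
grip_width: 0.0594
```

```bash
python3 st.py
```

```text
19.7 [0.5327 0.2217 0.1021] jaw 68.15877860074274 [-3.7727 -1.9568 19.6463] [-0.3877  0.4651 -0.0412] [ 0.2012  0.6268  1.6584 -0.001   0.8556 -0.9877] 0.05941607438019519
```

move_arm(rows=[0, 0, 0, 0, 0, 0.05, 1, 0, 0, 0, 0, 0, 0, 1])

```text
time: 19.9
position: [0.5329, 0.2218, 0.1023]
tool_rot: [0.165, 0.986, -0.0, 0.001]
ft_force: [-4.1, -2.1, 19.3]
grip_width: 0.0596
```

```bash
python3 st.py
```

```text
19.9 [0.5329 0.2218 0.1023] jaw 71.02183680480941 [-4.0525 -2.0781 19.3234] [-0.3788  0.4098 -0.0067] [ 0.2013  0.6266  1.6582 -0.0008  0.8554 -1.0377] 0.05956416825284531
```

move_arm(rows=[0, 0, 0, 0, 0, 0.05, 1, 0, 0, 0, 0, 0, 0.05, 1, 0, 0, 0, 0, 0, 0, 1, 0, 0, 0, 0, 0, 0, 1])

```text
time: 20.3
position: [0.5333, 0.222, 0.1024]
tool_rot: [0.116, 0.993, 0.0, 0.001]
ft_force: [-1.9, -1.9, 19.1]
grip_width: 0.0599
```

```bash
python3 st.py;  python3 - <<'E'
from h import *
np.set_printoptions(precision=4,suppress=True)
c=cam('wrist'); save(c,'w15.png')
c=cam('scene'); b=cv2.resize(c['color'][190:270,320:440,::-1],None,fx=6,fy=6,interpolation=cv2.INTER_CUBIC); cv2.imwrite('pics/s15.png',b)
E
```

```text
20.3 [0.5333 0.222  0.1024] jaw 76.72492225785987 [-1.8925 -1.8922 19.064 ] [-0.2875  0.3467  0.0073] [ 0.2014  0.6266  1.6579 -0.0007  0.8549 -1.1372] 0.059872579759162665
```

View pics/w15.png

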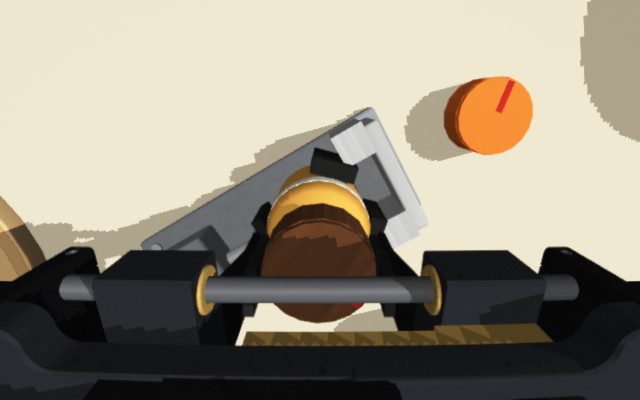

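View pics/s15.png

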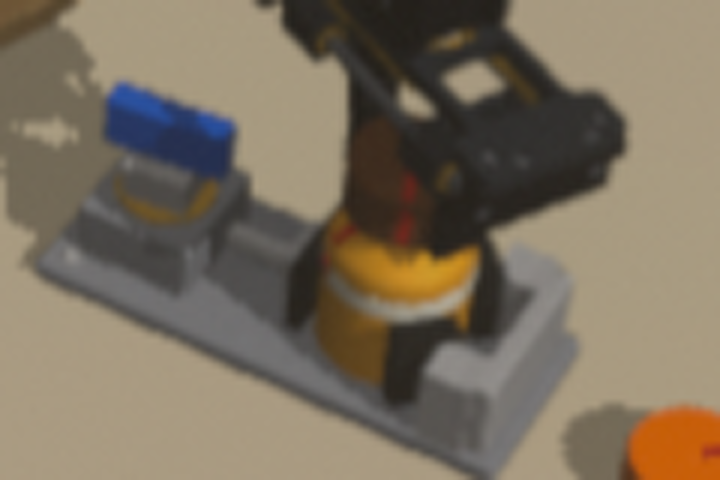

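Run:
```python
from h import *
np.set_printoptions(precision=4,suppress=True)
c=cam('scene')
C=np.array([.531,.2205])
for a in range(20,60,5):
    u=np.array([np.cos(np.radians(a)),np.sin(np.radians(a))])
    X=[np.r_[C+.03*u,.104],np.r_[C+.03*u,.131],np.r_[C+.015*u,.131]]
    print(a,((proj(c,X)-[320,190])*6).round(0).tolist())
for a in range(-40,0,5):
    u=np.array([np.cos(np.radians(a)),np.sin(np.radians(a))])
    X=[np.r_[C+.03*u,.083],np.r_[C+.036*u,.070]]
    print(a,((proj(c,X)-[320,190])*6).round(0).tolist())
```

```text
20 [[380.0, 236.0], [386.0, 194.0], [400.0, 173.0]]
25 [[386.0, 238.0], [391.0, 196.0], [402.0, 174.0]]
30 [[391.0, 239.0], [397.0, 197.0], [405.0, 175.0]]
35 [[397.0, 241.0], [403.0, 198.0], [408.0, 176.0]]
40 [[403.0, 242.0], [409.0, 199.0], [411.0, 176.0]]
45 [[409.0, 242.0], [415.0, 200.0], [414.0, 176.0]]
50 [[414.0, 242.0], [420.0, 200.0], [417.0, 176.0]]
55 [[420.0, 242.0], [426.0, 200.0], [419.0, 176.0]]
-40 [[338.0, 228.0], [323.0, 247.0]]
-35 [[339.0, 232.0], [324.0, 252.0]]
-30 [[340.0, 236.0], [325.0, 257.0]]
-25 [[342.0, 240.0], [327.0, 262.0]]
-20 [[344.0, 244.0], [330.0, 267.0]]
-15 [[347.0, 247.0], [333.0, 271.0]]
-10 [[350.0, 251.0], [337.0, 275.0]]
-5 [[353.0, 254.0], [341.0, 280.0]]
```

move_arm(rows=[0, 0, 3, 0, 0, 0, 1, 0, 0, 5, 0, 0, 0, 1, 0, 0, 8, 0, 0, 0, 1, 0, 0, 10, 0, 0, 0, 1, 0, 0, 10, 0, 0, 0, 1, 0, 0, 6, 0, 0, 0, 1, 0, 0, 3, 0, 0, 0, 1, 0, 0, 0, 0, 0, 0, 1, 0, 0, 0, 0, 0, 0, 1])

```text
time: 21.35
position: [0.5324, 0.222, 0.1444]
tool_rot: [0.115, 0.993, -0.0, -0.0]
ft_force: [-0.3, 0.4, -0.7]
grip_width: 0.0597
```

```bash
python3 st.py;  python3 - <<'E'
from h import *
np.set_printoptions(precision=4,suppress=True)
c=cam('wrist'); save(c,'w16.png')
c=cam('scene'); b=cv2.resize(c['color'][170:270,320:450,::-1],None,fx=6,fy=6,interpolation=cv2.INTER_CUBIC); cv2.imwrite('pics/s16.png',b)
print(robot.spot_point('scene','pot_mark'))
E
python3 st.py
```

```text
21.35 [0.5324 0.222  0.1444] jaw 76.77390407821008 [-0.2539  0.3883 -0.6924] [-0.0278  0.0045  0.0258] [ 0.2014  0.5645  1.629   0.      0.9486 -1.1386] 0.05971179402230032
[{'at': [374.2, 236.0], 'conf': 0.83}]
21.5 [0.5323 0.2219 0.1441] jaw 76.77493603893974 [ 0.382  -0.8232 -1.1306] [0.0156 0.0189 0.013 ] [ 0.2013  0.5649  1.6291 -0.      0.9486 -1.1386] 0.05980260822192754
```

View pics/w16.png

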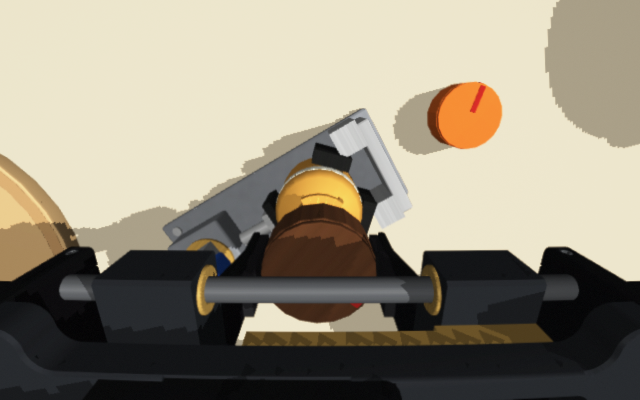

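View pics/s16.png

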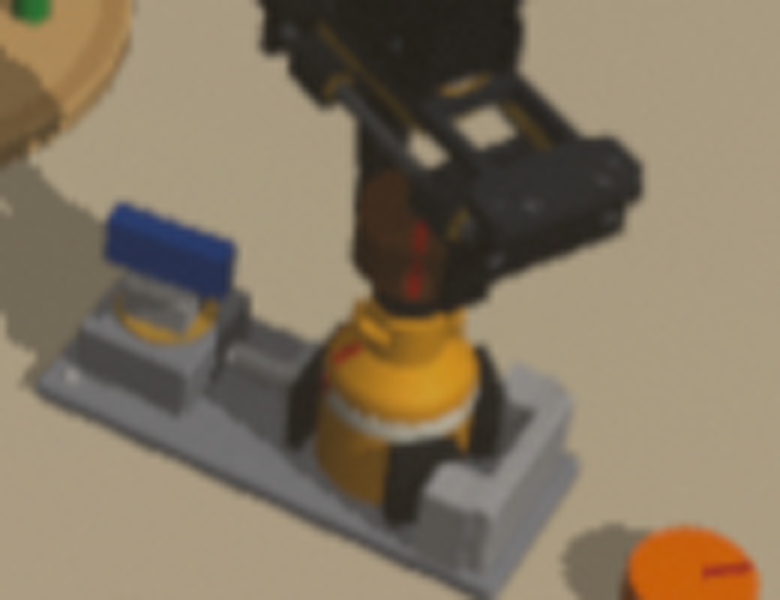

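```bash
python3 -c "
from rig import robot; print(robot.get_obs()['joint_velocities']); print(robot.hand_in())"
```

```text
[ 0.00041583 -0.00081548 -0.00327794  0.00011084  0.00085863  0.00085195]
the job is handed in; nothing more can be done
None
```

I handed the job in at about 21.5 s with the cap unscrewed and held level above the pot. The hand-in gave no verdict, so what follows rests on my own checks.

- **T-handle:** My first grasp missed because I lifted before the fingers had shut. The handle stayed upright where it was, and the second grasp held. It seated on the spindle with the tool at about 68 mm, where it should be, and the pictures show it on the flange.
- **Spindle:** I turned the handle 1.40 rad clockwise. The torque levelled off at about 0.4 N m and I did not feel the hard stop. Allowing for play in the square bore, I put the spindle at about 1.23 to 1.4 rad, worked out and not read directly.
- **Cap:** I turned it about 57° counter-clockwise. The seal pushed it free (upward force rose to about 19 N, and the tool rose 2 mm) after roughly 47 to 50°, and I went a few degrees further to be sure. In the scene picture its mark is about 65° from the pot's mark. The red stroke on the pot's shoulder shows the pot slid a few mm while being braced but did not turn.
- **End state:** The cap is held level at a 59.7 mm finger opening. Its lower edge is about 133 mm above the pot's underside, which is 28 mm above the rim. The wrist force is near zero and the arm is still. The handle is still seated.
- **Other things:** I touched none of them, and those in view of the last pictures stood in place. I did not measure each one again.
- **Disagreement:** The wrist and top cameras differed by about 4 mm on positions. I used the wrist camera, and both the fit and the grasp worked.

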